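# Unlock and open the hold-down of the cutting jig

### The job

The block in the plywood jig is finished: open the hold-down so that it can be taken out. Turn the safety tab well aside, draw the spring bolt out of the swing arm and lean its handle into the side notch of the lock so that it stays back by itself when let go, then swing the arm fully open, towards the robot. Leave the block and the folding rule on the jig where they lie.

Things in the scene. Friction and masses are not known exactly. Their poses are not given: they have to be found in the camera images.
- jig: Plywood board 220 x 400 x 18 mm, fixed on the table, carrying the whole hold-down. Origin: centre of its underside. Its x points away from the robot, y to the left along the bolt, z up. 'Jig mm' below are in this frame. The lock is a fixed steel box at jig x -30..30, y -170..-35, top at z 104; the bolt runs in it along y at x 0, z 72.
- slot (a point): On the lock's top plate (jig 0,-60,104), where the upright 10 mm handle stem stands when locked. From here a slot 13 mm wide runs 57 mm to jig -y. On its +x side one notch 18 mm wide opens off it to park the stem; its plate is set in slotted holes, so the notch's centre lies anywhere 30 to 48 mm behind this point: feel or look for it. Elsewhere the edges stop the stem from leaning.
- bolt (a joint): Travel of the spring bolt, m: 0 locked (14 mm nose 20 mm deep in the bore of the swing arm's end), grows as it is drawn to jig -y, stop 0.057; clear of the arm from 0.021. Spring pulls home: 4.4 N at 0, 11 N at the stop, plus 1 N friction. Let go it springs home unless the stem leans in the notch, where it rests on the notch's front edge, 4 mm ahead of the notch's centre (0.026 to 0.044).
- bolt_handle (a joint): Turn of the bolt's handle about the bolt axis, rad: 0 upright, grows as it leans to jig +x (away from the robot). In the slot the edges stop it at about 0.06; in the park notch it leans to about 0.47 and stays by its weight and the spring. Turns almost freely.
- eye (a point): Centre of the handle's eye: a steel ring of 10 mm bar, 72 mm outside, 52 mm inside, level when the handle is upright (its z is the ring's normal), 75 mm above the bolt axis (jig z 147). The stem joins the ring's rear edge, 31 mm to -y of this point. Open below, 43 mm free to the lock's top: closed fingers fit in from above and can hook it back and lean it over.
- safety_tab (a joint): Angle of the safety tab, rad: 0 to 0.06 at the start, lying over the slot with its end behind the stem, so the bolt cannot be drawn. Grows as its free end swings to jig -x (towards the robot), stop 1.6. Clear of the stem from 0.4; well aside is 0.5 or more. Needs about 1 N at the fin and stays where left.
- tab_grip (a point): Middle of the top edge of the safety tab's upright thumb fin (28 mm long along the tab, 5 mm thick, 26 mm high, top at jig z 135). The tab is a steel strip 13 mm wide, reaching 82 mm from its upright pivot at jig x 0, y -150; the fin's middle is 50 mm from the pivot. Own y runs along the tab to its free end.
- swing_arm (a joint): Angle of the swing arm, rad: 0 closed over the block, locked by the bolt; grows as its free end swings to jig -x (towards the robot); stop 1.65 is fully open. Upright pivot at jig x 0, y 150. Needs about 1.5 N at the knob and stays where left.
- star_knob (a point): Top centre of the black star knob (42 mm across, jig z 102 to 122) of the pressure screw on the swing arm, 90 mm from the arm's pivot; push it from the side to swing the arm. The arm is a wooden bar 40 mm wide at jig z 62 to 82, with a steel end, reaching 170 mm from the pivot.
- work: The finished wooden block, 45 x 175 x 40 mm, loose, lying across the board under the swing arm in a channel with 12 mm walls, 2 mm free each side. Origin: centre of its underside; own y along its length. Top at jig z 58, 4 mm below the arm.
- rule: Yellow folding rule, folded, 16 x 236 x 19 mm, loose on the board on the far side of the lock. Origin: centre of its underside; own y along its length.

How it is judged:
By the outcome, as a careful person would: the job done as asked, in the order asked, and still so for the second after the job is handed in, with the robot touching nothing.
It also fails if it takes over 58 s, if anything falls off the work surface, if the arm or the gripper's body presses on something with over 40 N, if the wrist force passes 120 N, or if a joint passes its speed limit or range.

### The arm

A 6-joint arm with a two-finger parallel gripper is mounted at the origin on the work surface; the furniture and walls round the work are solid. World frame = base frame: x ahead of the robot, y to its left, z up, the work surface at z = 0. Lengths are in m, angles in degrees, forces in N, time in s.
With the tool pointing down it reaches from about 0.3 to 0.75 m from the base axis. Payload 8.5 kg.
Tool frame: the origin (TCP) lies between the finger pads; the fingertips stand tip_reach ahead of it and the grasp point (between the pads) lies 8 mm behind it (tip_reach is the distance from the TCP to the fingertips, in m); x points along the fingers, y is the direction in which the jaws open and shut, and the axes are right-handed (so a half turn about x gives the same grasp; the last joint's range is limited). The gripper opens to 85 mm and grips with 20 to 120 N. Pads are 22 mm wide; open, the fingers measure 114 mm over their backs; the gripper's body (76 mm by 85 mm) begins 54 mm behind the grasp point. The pads swing forward as they close: fully open they stand 13 mm farther back than shut.
Start: joints at [-12.336, 21.807, 74.336, -0, 83.858, -12.336], TCP at [0.55, 0, 0.212] pointing down, gripper open.
Joint ranges: [-178.18, 178.18], [-50.72, 133.34], [12.68, 142.11], [-81.47, 261.47], [9.98, 163.14], [-165.26, 165.26]. Speed limits (degrees/s): [136.94, 136.94, 180, 180, 180, 180].

### API

Orientations are given as a 3x3 rotation matrix whose columns are the frame's x, y, z axes.
In Python, from bench import * gives the robot as it stands. Calls block until the motion is done:
- move_ptp(position, orientation): joint-space move of the TCP to a pose.
- move_linear(position, rot=None, velocity=0.15): straight line of the TCP; rot=None keeps the orientation; velocity is the mean speed in m/s.
- move_joints(angles): joint-space move.
- ungrasp() and close(squeeze=None): open the fingers fully, or close them until they stop; squeeze is the grip in N (None keeps the last).
- sleep(seconds).
- ik(position, orientation): joint angles nearest the present ones, or None.
- grab_frame(name): name is "scene" or "side" or "wrist"; returns the picture (400x640x3 uint8, red, green, blue); there is no depth.
- camera_params(name): a dict with "camera_matrix" (3x3 intrinsics, pixels), "cam_to_world" (4x4, takes a point from camera to world coordinates); the wrist camera has in their place "mount" (4x4, takes a point from camera to tool coordinates, whose origin is the TCP and whose axes are the tool frame's). Camera axes: x right, y down, z forward; pixel columns grow to the right and rows downward; lengths in m; the calibration is good to about 2 mm. A picture is of the moment at which its call begins: read the wrist's pose just before it. camera_params takes no time and is no camera call.
A pose or a line that the arm cannot do raises IKError and nothing moves.
- sign_off(): hands the job in, once; it reports no verdict.
Readings, each from a call of its own:
- read_time_s(): time.
- read_qpos(): joint angles.
- read_joint_velocities(): joint speeds.
- read_joint_efforts(): joint torques, N m.
- read_tcp_pos(): TCP position.
- read_tcp_rot(): TCP orientation.
- read_wrist_force(): force on the tool from outside, world axes, zero at the start.
- read_moment(): the same for the moment, N m.
- read_width(): opening from 0.0 (shut) to 1.0 (fully open).
Only numpy, scipy, OpenCV 4.12 (cv2) and the standard library are available. Lean on these libraries where they do the work, as an engineer would, in place of code of your own. Each camera call takes 0.05 s, during which the arm holds its last target.

## Working session

There is one attempt and no reset: what is moved stays moved. The work goes in short steps, each a Python script; the robot and the scene stay as the last script left them, time stands still between calls to the robot, and variables do not carry over. Pictures are saved under pics/ and viewed, and the job is handed in when it is done.

```bash
ls; mkdir -p pics; python3 - <<'E'
from bench import *
import cv2,numpy as np
np.set_printoptions(precision=4,suppress=True)
for n in ["scene","side","wrist"]:
    cv2.imwrite(f"pics/{n}0.png",cv2.cvtColor(grab_frame(n),cv2.COLOR_RGB2BGR)); print(n,camera_params(n))
print(read_tcp_rot(),read_time_s(),read_width())
import bench; print([x for x in dir(bench) if not x.startswith('_')])
E
```

```text
pics
scene {'camera_matrix': array([[389.6768,   0.    , 322.5412],
       [  0.    , 389.6768, 197.7654],
       [  0.    ,   0.    ,   1.    ]]), 'cam_to_world': array([[-0.8904, -0.2608,  0.3732,  0.2688],
       [-0.4552,  0.4994, -0.7371,  0.6379],
       [ 0.0059, -0.8262, -0.5634,  0.6004],
       [ 0.    ,  0.    ,  0.    ,  1.    ]])}
side {'camera_matrix': array([[373.5874,   0.    , 323.8235],
       [  0.    , 373.5874, 198.0074],
       [  0.    ,   0.    ,   1.    ]]), 'cam_to_world': array([[-0.9058, -0.2061,  0.3702,  0.2735],
       [-0.4237,  0.4367, -0.7936,  0.687 ],
       [ 0.0019, -0.8757, -0.4829,  0.52  ],
       [ 0.    ,  0.    ,  0.    ,  1.    ]])}
wrist {'camera_matrix': array([[333.8351,   0.    , 318.6603],
       [  0.    , 333.8351, 195.9741],
       [  0.    ,   0.    ,   1.    ]]), 'mount': array([[ 0.0001, -0.2927,  0.9562, -0.1626],
       [ 1.    , -0.0003, -0.0002, -0.    ],
       [ 0.0003,  0.9562,  0.2927, -0.0742],
       [ 0.    ,  0.    ,  0.    ,  1.    ]])}
[[-0.001   1.     -0.    ]
 [ 0.0002 -0.     -1.    ]
 [-1.     -0.001  -0.0002]] 0.15 1.0007557370661728
['IKError', 'camera_params', 'close', 'grab_frame', 'ik', 'move_joints', 'move_linear', 'move_ptp', 'read_joint_efforts', 'read_joint_velocities', 'read_moment', 'read_qpos', 'read_tcp_pos', 'read_tcp_rot', 'read_time_s', 'read_width', 'read_wrist_force', 'sign_off', 'sleep', 'tip_reach', 'ungrasp']
```

View pics/scene0.png

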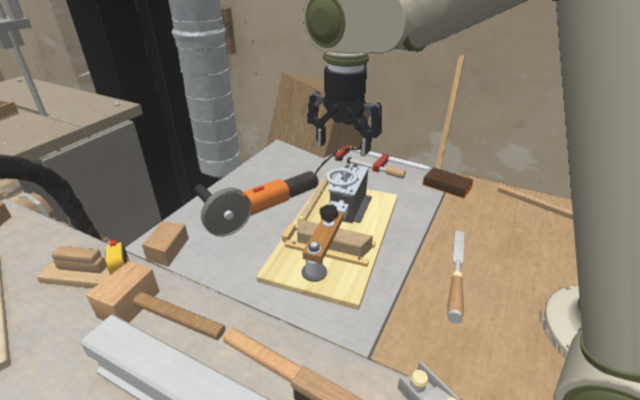

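View pics/side0.png

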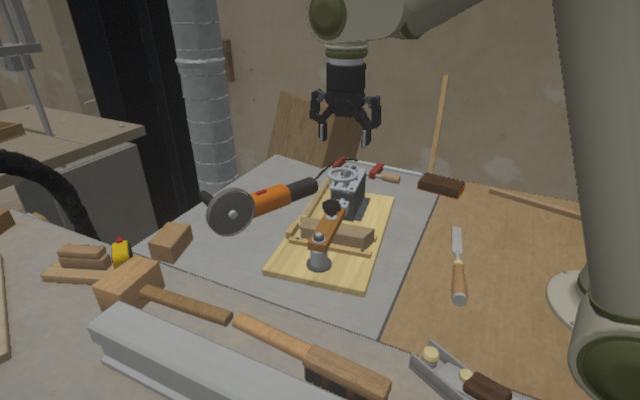

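View pics/wrist0.png

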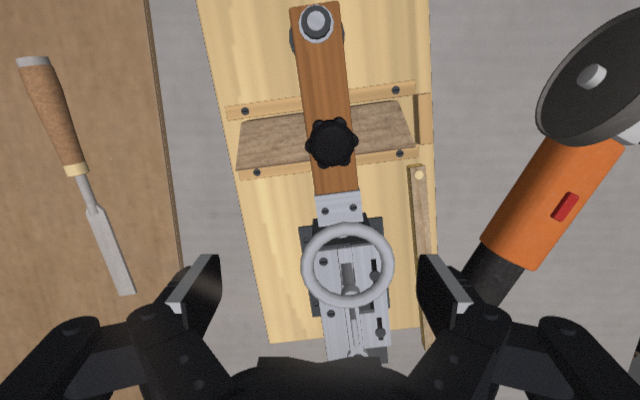

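```bash
cat > h.py <<'E'
from bench import *
import cv2,numpy as np
np.set_printoptions(precision=4,suppress=True)
def cam(name):
    p=camera_params(name); K=p["camera_matrix"]
    if name=="wrist":
        T=np.eye(4);T[:3,:3]=read_tcp_rot();T[:3,3]=read_tcp_pos();return K,T@p["mount"]
    return K,p["cam_to_world"]
def ray(KT,uv,z):
    K,T=KT; d=T[:3,:3]@np.linalg.solve(K,[uv[0],uv[1],1.]); o=T[:3,3]
    return o+d*(z-o[2])/d[2]
def proj(KT,p):
    K,T=KT; q=np.linalg.inv(T)@np.r_[p,1]; q=K@q[:3]; return q[:2]/q[2]
def crop(img,x0,y0,x1,y1,s,fn):
    cv2.imwrite(fn,cv2.cvtColor(cv2.resize(img[y0:y1,x0:x1],None,fx=s,fy=s,interpolation=cv2.INTER_CUBIC),cv2.COLOR_RGB2BGR))
E
python3 - <<'E'
from h import *
print(tip_reach)
im=cv2.imread("pics/wrist0.png")[:,:,::-1]
crop(im,260,180,440,380,3,"pics/w0c.png")
im=cv2.imread("pics/scene0.png")[:,:,::-1]
crop(im,260,140,420,300,3.7,"pics/s0c.png")
KT=cam("wrist")
g=im=cv2.imread("pics/wrist0.png")
for uv,z in [((331,143),.122),((347.5,265),.147),((347.5,265),.152),((195,0),.018),((270,343),.018),((432,0),.018)]: print(uv,ray(KT,uv,z))
KS=cam("scene")
for uv,z in [((329,210),.122),((341,177),.147)]: print(uv,ray(KS,uv,z))
E
```

```text
0.011
(331, 143) [0.5589 0.0388 0.122 ]
(347.5, 265) [ 0.5715 -0.0499  0.147 ]
(347.5, 265) [ 0.571  -0.0472  0.152 ]
(195, 0) [0.4327 0.159  0.018 ]
(270, 343) [ 0.4867 -0.2327  0.018 ]
(432, 0) [0.6566 0.1589 0.018 ]
(329, 210) [0.5532 0.046  0.122 ]
(341, 177) [ 0.5701 -0.0481  0.147 ]
```

View pics/w0c.png

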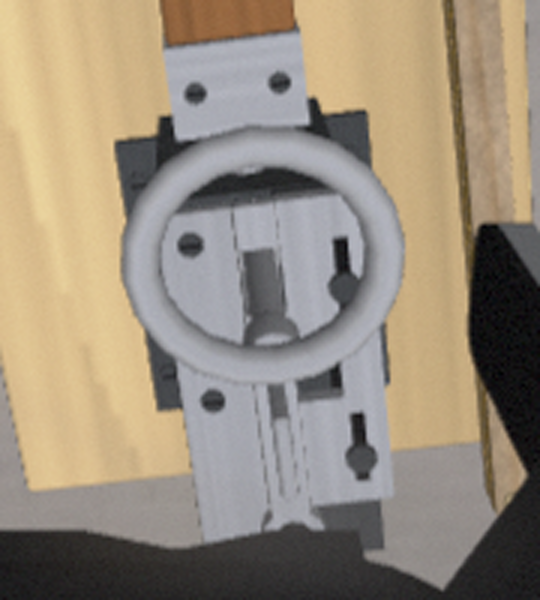

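View pics/s0c.png

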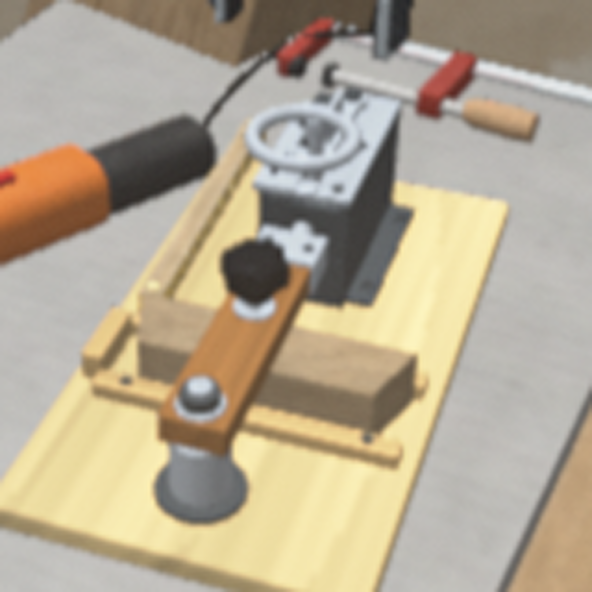

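```bash
cat >> h.py <<'E'
O=np.array([.5675,-.0212,0]); A=np.deg2rad(8.0)
RJ=np.array([[np.cos(A),-np.sin(A),0],[np.sin(A),np.cos(A),0],[0,0,1]])
def W(x,y,z): return O+RJ@(np.array([x,y,z])/1000)
def J(p): return RJ.T@(np.asarray(p)-O)*1000
def rot(yaw=0):  # tool down, tool y along jig x turned by yaw (rad)
    a=A+yaw; c,s=np.cos(a),np.sin(a)
    return np.array([[0,c,s],[0,s,-c],[-1,0,0]])
E
python3 - <<'E'
from h import *
KT=cam("wrist")
for n,c,z in [("notch rear R",(340,397),.104),("notch rear L",(300,397),.104),("notch R top",(340,370),.104),("screw",(343,285),.104),("screw2",(361,457),.104),("fin lo",(290,500),.135),("fin hi",(278,385),.135),("stem",(272,335),.14)]:
    print(n,J(ray(KT,(260+c[0]/3,180+c[1]/3),z)))
print("knob",J(ray(KT,(331,143),.122)))
try:
    close(30); print(read_width())
    move_ptp(W(30,-100,190),rot()); 
    cv2.imwrite("pics/w1.png",grab_frame("wrist")[:,:,::-1]);cv2.imwrite("pics/s1.png",grab_frame("side")[:,:,::-1])
    print(J(read_tcp_pos()),read_time_s(),read_wrist_force(),read_qpos())
except IKError as e: print(e)
E
```

```text
notch rear R [  19.1923 -105.9414  104.    ]
notch rear L [   6.7063 -104.1927  104.    ]
notch R top [ 20.1014 -96.1003 104.    ]
screw [ 23.7599 -66.3877 104.    ]
screw2 [  23.8026 -129.411   104.    ]
fin lo [  -1.0183 -115.3915  135.    ]
fin hi [ -0.1892 -76.3554 135.    ]
stem [ -0.1457 -56.9994 140.    ]
knob [ -0.1619  60.6262 122.    ]
-0.001901922964042915
[ 29.9583 -99.0741 190.4359] 1.6083 [-0.3627  0.7868 -0.0164] [-21.572   29.9224  64.203    0.0113  85.8552 -29.6107]
```

View pics/w1.png

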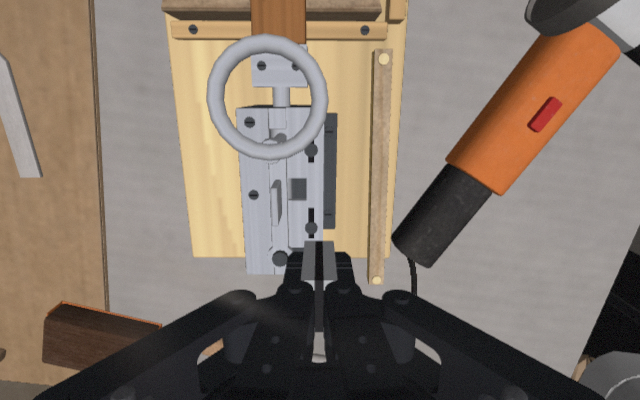

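View pics/s1.png

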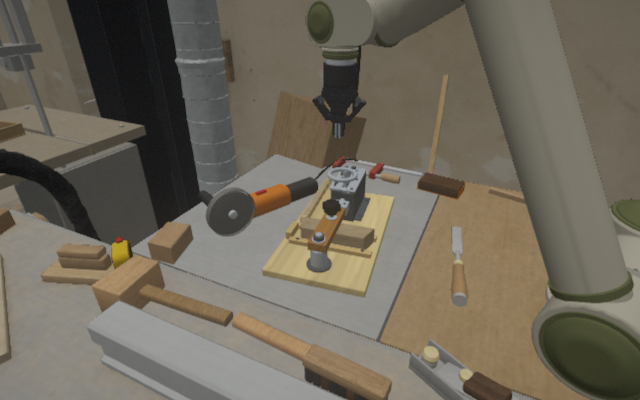

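```bash
python3 - <<'E'
from h import *
KT=cam("wrist")
im=cv2.imread("pics/w1.png")[:,:,::-1]; crop(im,230,80,350,300,2.7,"pics/w1c.png")
for n,uv,z in [("notch TL",(290,178),.104),("notch BR",(307,200),.104),("fin top",(276,180),.135),("fin bot",(276,222),.135),("pivot",(280,259),.109),("slot front",(272,140),.104)]:
    print(n,J(ray(KT,uv,z)))
e=ray(KT,(267.5,97),.147);print("eye",J(e))
p=camera_params("wrist"); K=p["camera_matrix"]; M=np.linalg.inv(p["mount"])
for dx in (0,.011,.024):
  for dy,dz in ((-.0145,-.011),(.0145,-.011),(0,.011)):
    q=M@np.array([dx,dy,dz,1]);q=K@q[:3];print(dx,dy,dz,q[:2]/q[2])
E
```

```text
notch TL [  7.8571 -86.7112 104.    ]
notch BR [  20.7283 -104.4303  104.    ]
fin top [  1.1291 -80.4058 135.    ]
fin bot [   0.0062 -110.6946  135.    ]
pivot [  -1.4924 -153.0845  109.    ]
slot front [ -4.7795 -57.7051 104.    ]
eye [ -0.4463 -26.7338 147.    ]
0 -0.0145 -0.011 [291.0528 220.5677]
0 0.0145 -0.011 [346.706  220.5546]
0 0 0.011 [318.8845 258.6135]
0.011 -0.0145 -0.011 [292.6311 213.3396]
0.011 0.0145 -0.011 [345.111  213.3268]
0.011 0 0.011 [318.8762 249.5329]
0.024 -0.0145 -0.011 [294.2789 205.7928]
0.024 0.0145 -0.011 [343.4457 205.7805]
0.024 0 0.011 [318.8675 240.0123]
```

View pics/w1c.png

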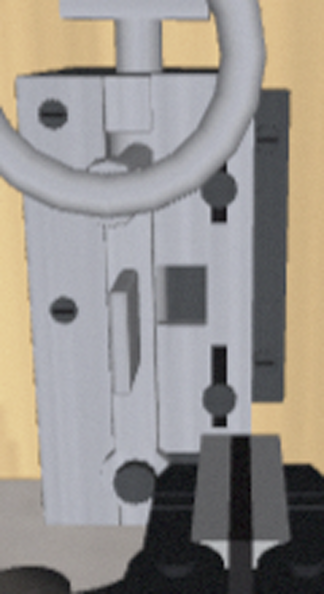

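```bash
python3 - <<'E'
from h import *
KS=cam("side")
t=read_tcp_pos();R=read_tcp_rot()
for dx in (-.03,-.02,0,.011,.024):
  print(dx,[proj(KS,t+R@np.array([dx,0,dz])) for dz in(-.011,.011)])
im=cv2.imread("pics/s1.png")[:,:,::-1]; crop(im,300,60,400,180,5,"pics/s1c.png")
print(t,R)
E
```

```text
-0.03 [array([336.4703, 134.4871]), array([338.8453, 131.6241])]
-0.02 [array([336.393 , 138.4548]), array([338.7572, 135.5274])]
0 [array([336.2409, 146.2641]), array([338.5835, 143.2123])]
0.011 [array([336.1587, 150.489 ]), array([338.4896, 147.3713])]
0.024 [array([336.0627, 155.4194]), array([338.3799, 152.226 ])]
[ 0.611  -0.1151  0.1904] [[ 0.0004  0.9902  0.1398]
 [ 0.0001  0.1398 -0.9902]
 [-1.      0.0004 -0.    ]]
```

View pics/s1c.png

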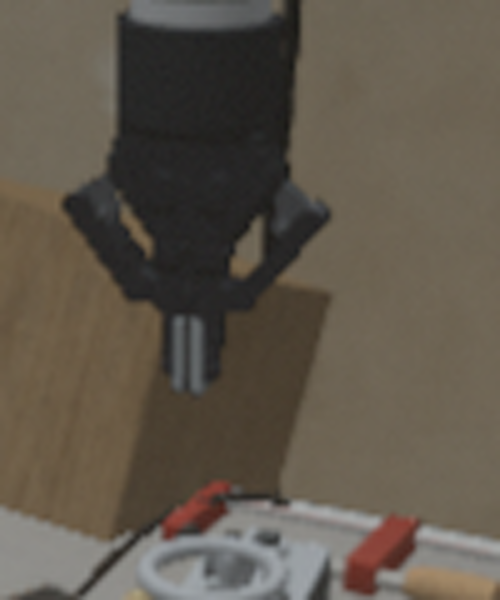

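```bash
python3 - <<'E'
from h import *
t=read_tcp_pos();R=read_tcp_rot()
for n,b in [("scene",(300,60,400,180)),("side",(300,60,400,180)),("wrist",(250,200,390,320))]:
  K=cam(n); im=grab_frame(n).copy()
  for dx in(-.02,0,.011):
    for dz in (-.011,.011):
      u=proj(K,t+R@np.array([dx,0,dz])); im[int(round(u[1])),int(round(u[0]))]=(255,0,0)
  crop(im,*b,5,f"pics/{n}2.png")
ims=[cv2.imread(f"pics/{n}2.png") for n in("scene","side","wrist")]
ims=[cv2.resize(i,None,fx=300/i.shape[0],fy=300/i.shape[0]) for i in ims]
cv2.imwrite("pics/c2.png",np.hstack(ims))
E
```

```text
(no output)
```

View pics/c2.png

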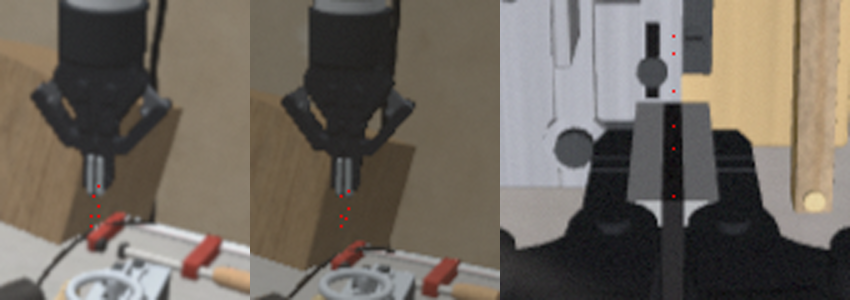

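```bash
cat >> h.py <<'E'
def F(): return RJ.T@np.asarray(read_wrist_force())
E
python3 - <<'E'
from h import *
move_linear(W(22,-103,130),rot(),velocity=.12); f0=F(); print(f0,J(read_tcp_pos()))
z=130
while z>80:
    z-=3; move_linear(W(22,-103,z),velocity=.05); f=F()
    if abs((f-f0)[2])>3: break
print(z,f,J(read_tcp_pos()),read_time_s())
cv2.imwrite("pics/w3.png",grab_frame("wrist")[:,:,::-1]);im=grab_frame("side");crop(im,260,80,420,200,5,"pics/s3.png")
E
```

```text
[0.0739 0.434  1.0502] [  22.4305 -103.0624  130.7593]
82 [-4.61    2.851  14.6737] [  22.2901 -103.119    84.1943] 6.4167
```

View pics/s3.png

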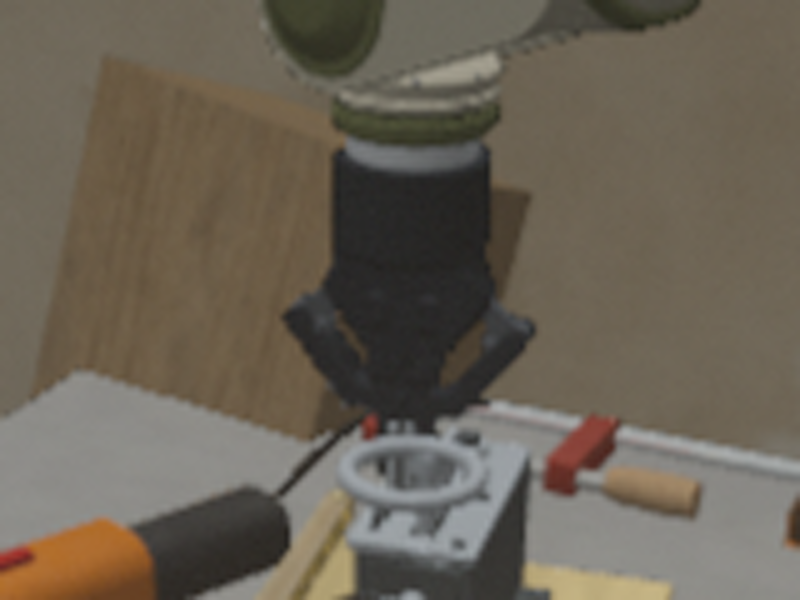

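View pics/w3.png

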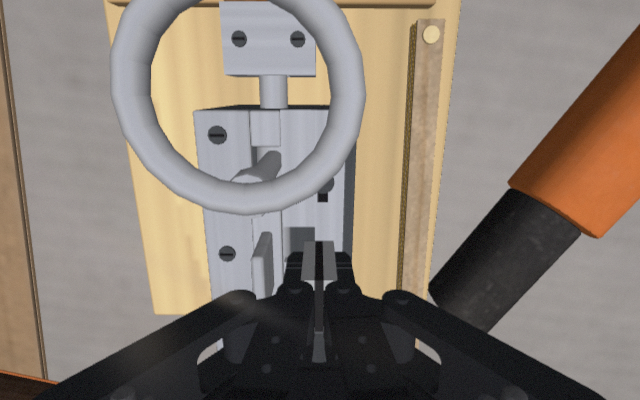

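```bash
python3 - <<'E'
from h import *
move_linear(W(22,-103,95),rot(),velocity=.05)
for th in np.arange(.15,.96,.2):
    x=-50*np.sin(th)+12*np.cos(th); y=-150+50*np.cos(th)+12*np.sin(th)
    move_linear(W(x,y,95),velocity=.06); print(round(th,2),F(),J(read_tcp_pos()))
move_linear(W(x+6,y+4,95),velocity=.1)
move_linear(W(x+6,y+4,190),velocity=.2)
move_ptp(W(0,-60,185),rot())
sleep(.2)
print(J(read_tcp_pos()),F(),read_time_s())
cv2.imwrite("pics/w4.png",grab_frame("wrist")[:,:,::-1])
E
```

```text
0.15 [0.2616 0.2677 0.0341] [  4.2708 -98.7408  94.9814]
0.35 [ 0.099  -0.4754  0.0803] [ -6.0986 -98.9192  95.0338]
0.55 [ 0.183   1.1354 -0.0891] [ -16.3035 -101.1814   95.059 ]
0.75 [0.3489 0.081  0.2542] [ -25.7054 -105.4259   95.0287]
0.95 [ 0.3539 -0.1064 -0.0379] [ -34.0694 -111.4162   95.0102]
[ -0.4244 -60.6602 184.469 ] [-0.2232  0.092  -0.0378] 10.0833
```

View pics/w4.png

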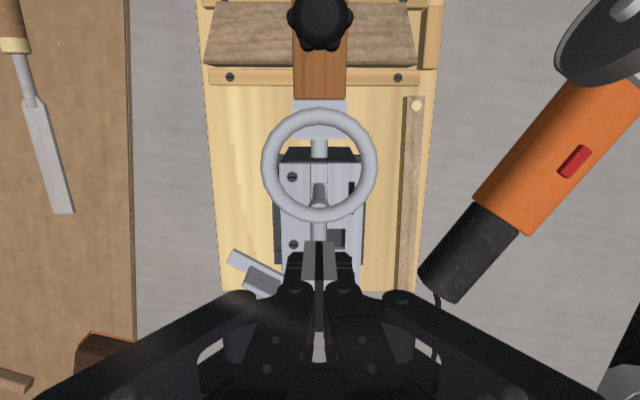

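```bash
python3 - <<'E'
from h import *
KT=cam("wrist"); e=ray(KT,(319,166),.147); print("eye",J(e),"tab end",J(ray(KT,(240,257),.109)))
move_linear(W(0,-29,185),rot(),velocity=.2)
move_linear(W(0,-29,97),velocity=.12); f0=F(); print(f0)
y=-36;
while y>-60:
    y-=2; move_linear(W(0,y,97),velocity=.05); f=F(); print(y,J(read_tcp_pos()),f-f0)
    if (f-f0)[1]>3: break
yc=y
move_linear(W(0,yc-20,97),velocity=.06); print(J(read_tcp_pos()),F()-f0)
cv2.imwrite("pics/w5.png",grab_frame("wrist")[:,:,::-1]); crop(grab_frame("side"),260,80,420,200,5,"pics/s5.png"); print(read_time_s())
E
```

```text
eye [ -0.2713 -28.6987 147.    ] tab end [ -62.8345 -109.8482  109.    ]
[ 0.3596  0.2482 -0.1196]
-38 [  0.0994 -38.4861  97.3126] [ 0.0741 -0.9644 -0.2251]
-40 [  0.0014 -40.0586  97.0315] [-0.6069 -0.3264  0.8363]
-42 [ -0.0585 -41.5375  96.9897] [-0.1737  3.0111  0.658 ]
[ -0.0729 -61.3892  96.9629] [-0.857   5.4729  1.9481]
12.7417
```

View pics/w5.png

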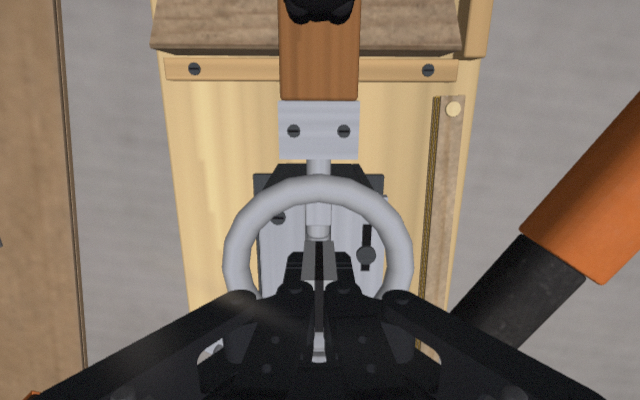

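View pics/s5.png

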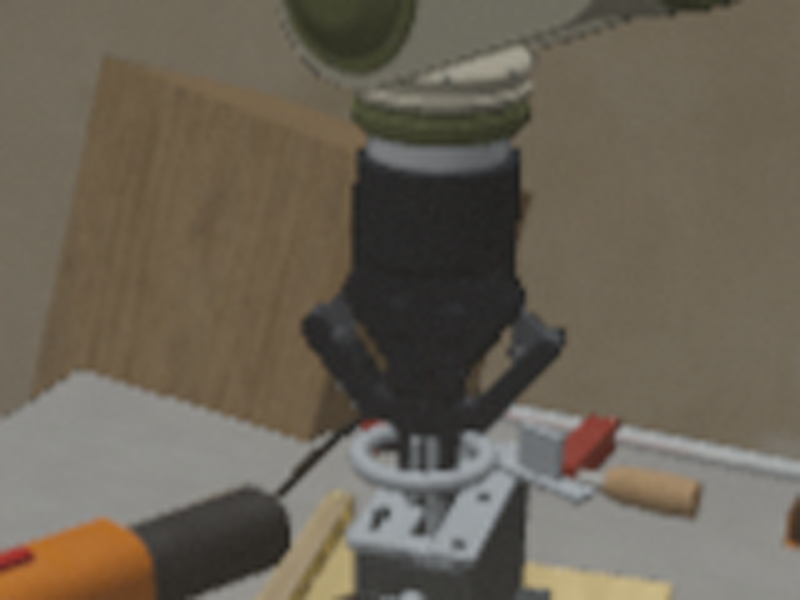

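```bash
python3 - <<'E'
from h import *
move_linear(W(0,-77,96),velocity=.06); print(J(read_tcp_pos()),F())
for x in (6,12,18,24,30):
    move_linear(W(x,-77,95),velocity=.06); f=F(); print(x,J(read_tcp_pos()),f)
    if np.hypot(*f[:2])>25: break
cv2.imwrite("pics/w6.png",grab_frame("wrist")[:,:,::-1]); crop(grab_frame("side"),260,80,420,200,5,"pics/s6.png"); print(read_time_s())
E
```

```text
[  0.3074 -76.2689  96.6016] [-0.3306  7.0294  4.963 ]
6 [  6.4838 -75.9874  95.4191] [1.1438 7.4811 4.0978]
12 [ 12.1543 -75.7341  94.8771] [0.9597 7.4839 2.4289]
18 [ 17.7325 -75.5437  94.5235] [-1.2023  6.5684  0.2111]
24 [ 23.6197 -75.4459  94.3332] [-0.0652  7.5753 -0.5023]
30 [ 29.4926 -75.3526  94.0343] [-0.9327  7.7164 -2.6573]
14.4917
```

View pics/w6.png

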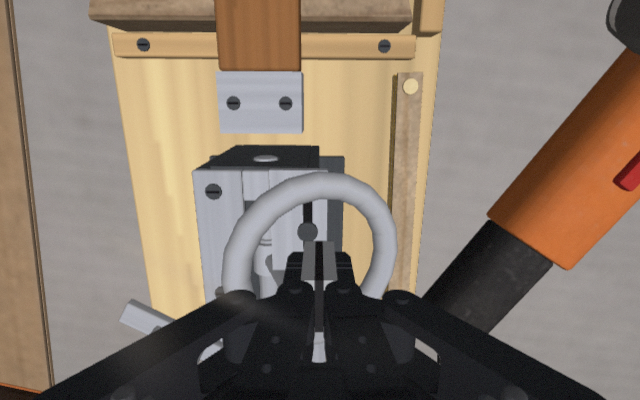

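View pics/s6.png

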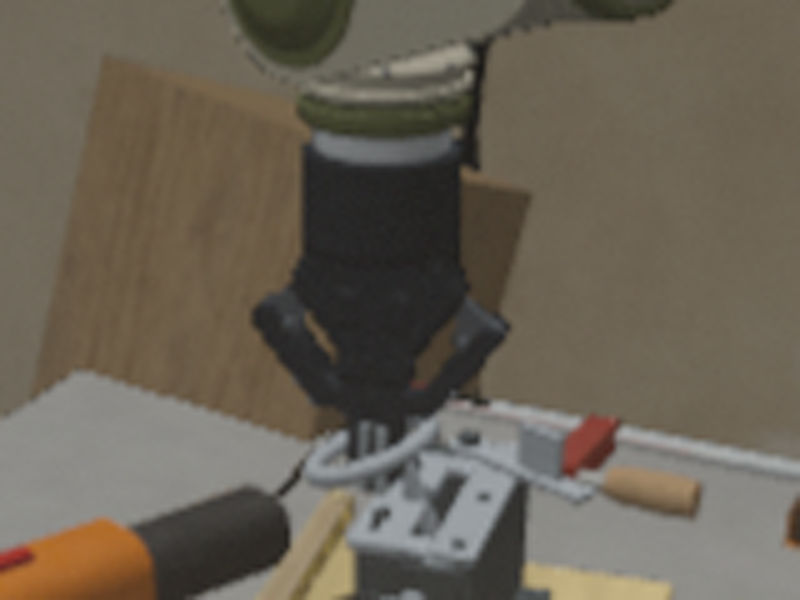

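```bash
python3 - <<'E'
from h import *
for x in (34,38,42,46):
    move_linear(W(x,-77,95),velocity=.06); f=F(); print(x,J(read_tcp_pos()),f)
    if f[0]<-6: break
for y in (-74,-71,-68,-64):
    move_linear(W(x-(y+77)*.3,y,96),velocity=.05); print(y,J(read_tcp_pos()),F())
cv2.imwrite("pics/w7.png",grab_frame("wrist")[:,:,::-1]); crop(grab_frame("side"),260,80,420,200,5,"pics/s7.png"); print(read_time_s())
E
```

```text
34 [ 33.2621 -75.2843  93.8109] [-1.2905  7.543  -3.7872]
38 [ 36.3337 -75.2678  93.679 ] [-4.9603  7.4131 -2.4188]
42 [ 38.2452 -75.1542  92.9159] [-13.3632   6.8656  -2.4689]
-74 [ 38.2161 -71.7875  94.1094] [-8.3565  7.8075 -2.9057]
-71 [ 38.6018 -70.258   94.8569] [-5.6846  2.8352 -3.2693]
-68 [ 39.6166 -68.1899  96.2756] [-1.7771 -0.1533 -0.6353]
-64 [ 38.3336 -63.9748  96.2768] [-0.0786  0.1334  0.4897]
16.3417
```

View pics/w7.png

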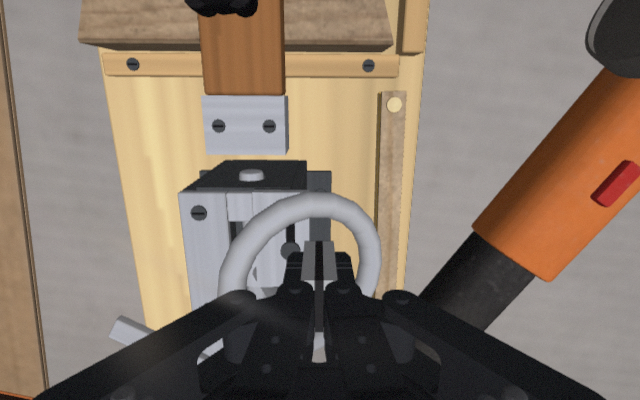

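View pics/s7.png

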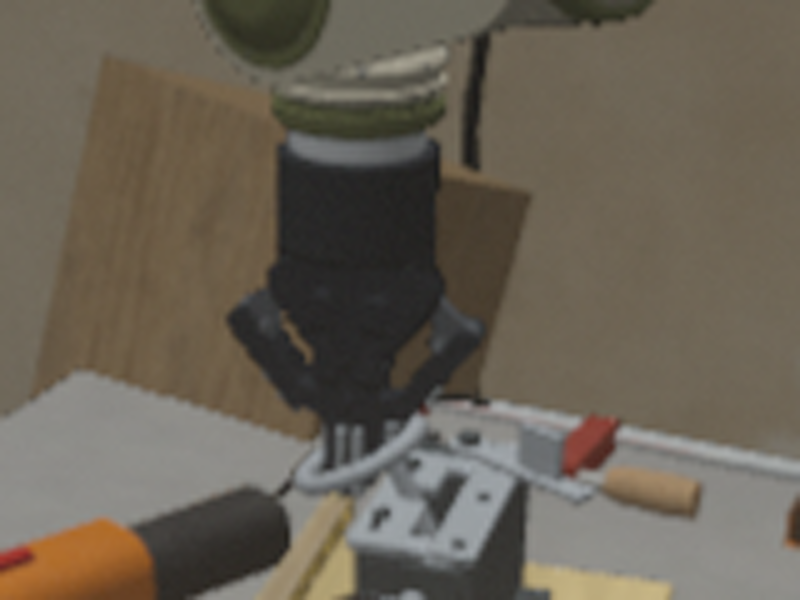

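```bash
python3 - <<'E'
from h import *
move_linear(W(34,-61,96),velocity=.06); print(F())
for z in (110,125,140,190): move_linear(W(34,-61,z),velocity=.1); print(z,F())
move_ptp(W(48,30,185),rot())
sleep(.2)
cv2.imwrite("pics/w8.png",grab_frame("wrist")[:,:,::-1]); crop(grab_frame("side"),240,120,420,255,4.4,"pics/s8.png"); print(J(read_tcp_pos()),read_time_s())
E
```

```text
[-0.7101 -0.228  -0.2865]
110 [-0.2371 -0.4788  1.0479]
125 [0.5274 0.0618 0.3832]
140 [-0.1712 -0.1748  0.0088]
190 [-0.1353 -0.1976 -0.7725]
[ 47.9263  29.0544 184.8856] 18.8917
```

View pics/w8.png

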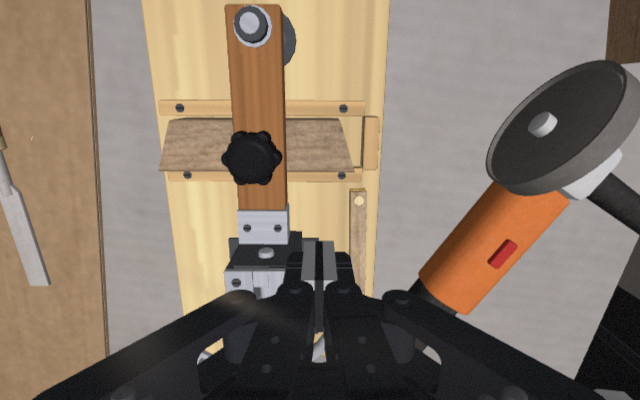

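View pics/s8.png

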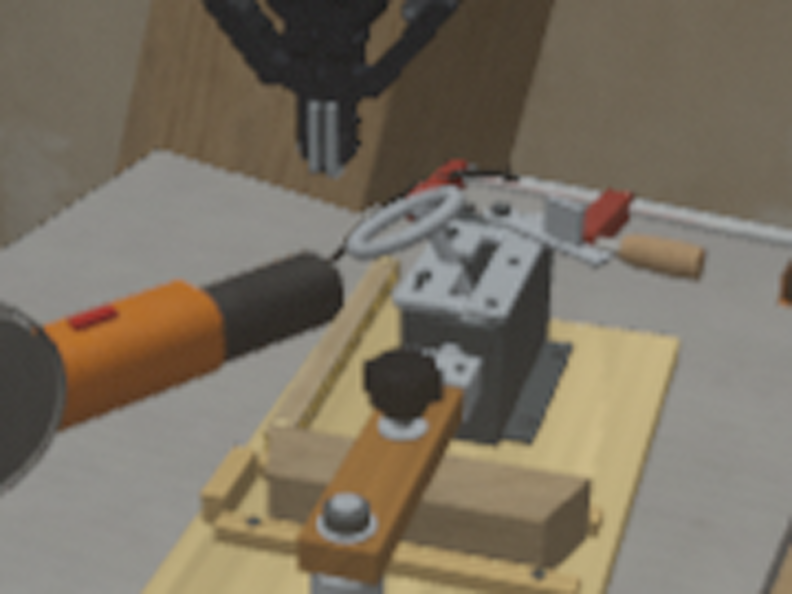

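```bash
python3 - <<'E'
from h import *
KT=cam("wrist")
for z in (.05,.1,.15): print(z,J(ray(KT,(487,150),z)),J(ray(KT,(420,280),z)))
print("knob",J(ray(KT,(251,158),.122)))
E
```

```text
0.05 [198.3162  54.8983  50.    ] [149.8896 -76.7228  50.    ]
0.1 [173.0494  63.0208 100.    ] [132.7625 -46.477  100.    ]
0.15 [147.7826  71.1433 150.    ] [115.6353 -16.2313 150.    ]
knob [  1.6604  61.3892 122.    ]
```

```bash
python3 - <<'E'
from h import *
move_linear(W(44,60,150),rot(),velocity=.2)
move_linear(W(44,60,80),velocity=.12); print(F())
d=33; th0=0.0
for th in list(np.arange(0.1,1.45,.15)):
    kx,ky=-90*np.sin(th),150-90*np.cos(th)
    move_linear(W(kx+d*np.cos(th),ky-d*np.sin(th),80),velocity=.08); f=F(); print(round(th,2),J(read_tcp_pos()),f)
    if np.hypot(f[0],f[1])>15: break
cv2.imwrite("pics/w9.png",grab_frame("wrist")[:,:,::-1]); crop(grab_frame("side"),220,120,420,270,4,"pics/s9.png"); print(read_time_s())
E
```

```text
[-0.3182  0.277  -0.0836]
0.1 [24.1035 57.0764 80.6875] [ 0.4104  0.0441 -0.2614]
0.25 [ 9.8004 54.5685 80.1277] [-0.2402 -0.7381  0.3811]
0.4 [-4.6098 54.18   80.0934] [0.1677 0.7178 0.5653]
0.55 [-18.8673  55.9768  80.0744] [-0.3897  0.0528 -0.0401]
0.7 [-32.6781  59.9291  80.0676] [ 0.4716 -0.6647 -0.1821]
0.85 [-45.7743  65.862   80.0554] [ 0.9133 -0.1686  0.5233]
1.0 [-58.0174  73.6976  80.0485] [ 0.3845 -0.1804 -0.2619]
1.15 [-69.0189  83.442   80.0217] [0.2808 0.0737 0.0416]
1.3 [-78.3199  94.6177  80.0082] [0.388  0.1892 0.4968]
23.1833
```

View pics/w9.png

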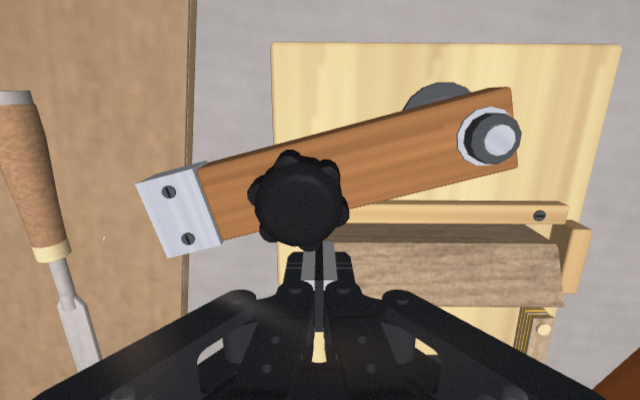

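View pics/s9.png

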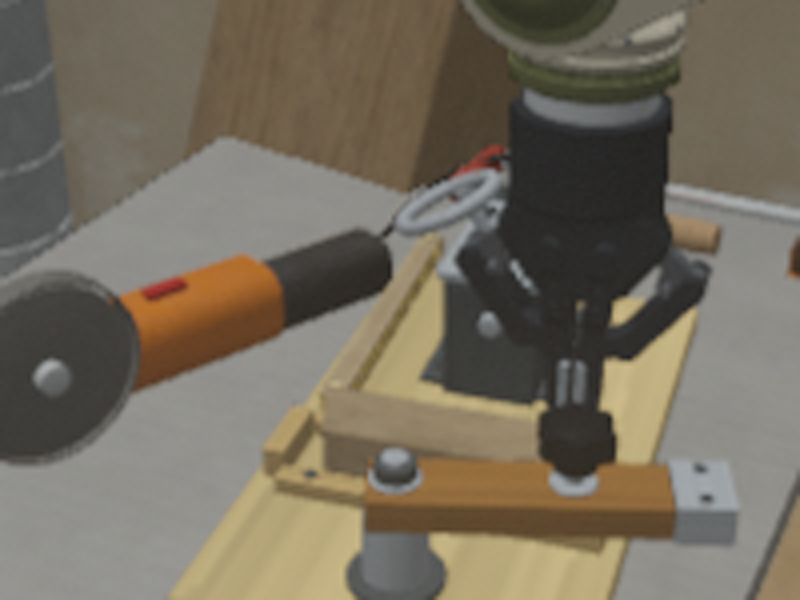

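```bash
python3 - <<'E'
from h import *
for y in list(range(99,145,3)):
    move_linear(W(max(-79-(y-95)*.5,-90),y,80),velocity=.06); f=F(); print(y,J(read_tcp_pos()),f)
    if np.hypot(f[0],f[1])>9: break
sleep(.3);print(F())
y=J(read_tcp_pos())[1]
move_linear(W(-90,y-15,80),velocity=.1)
move_linear(W(-90,y-15,185),velocity=.2)
move_ptp(W(-40,20,225),rot()); sleep(.2)
cv2.imwrite("pics/w10.png",grab_frame("wrist")[:,:,::-1]); crop(grab_frame("scene"),220,120,420,270,4,"pics/s10.png"); print(read_time_s())
E
```

```text
99 [-81.2354  99.2677  79.9761] [ 0.3584  0.1027 -0.6598]
102 [-82.6121 102.1766  79.9913] [-0.1716  0.5049  0.2185]
105 [-84.145  105.2257  80.0032] [-0.7573 -0.5112 -0.4687]
108 [-85.6761 108.2405  79.9994] [ 0.3285 -0.1738  0.0716]
111 [-87.1907 111.2352  79.9761] [-0.4111  0.3374 -0.3668]
114 [-88.6964 114.2348  79.9804] [-0.5057 -0.4109  0.0494]
117 [-90.1767 117.2494  79.992 ] [ 0.9753 -0.4867 -0.9869]
120 [-90.0352 120.228   79.9737] [ 0.1654  0.5219 -0.2811]
123 [-89.9309 123.2234  80.0171] [ 0.0333  0.5794 -0.7041]
126 [-89.9716 125.7461  80.0277] [-0.2987 -3.7358 -0.0629]
129 [-89.9315 126.064   80.1081] [ -3.8931 -22.3433   0.0865]
[ -3.2386 -21.4996  -0.1625]
28.0667
```

View pics/w10.png

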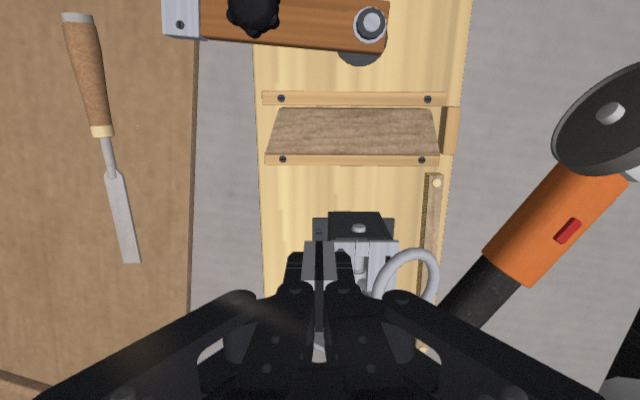

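View pics/s10.png

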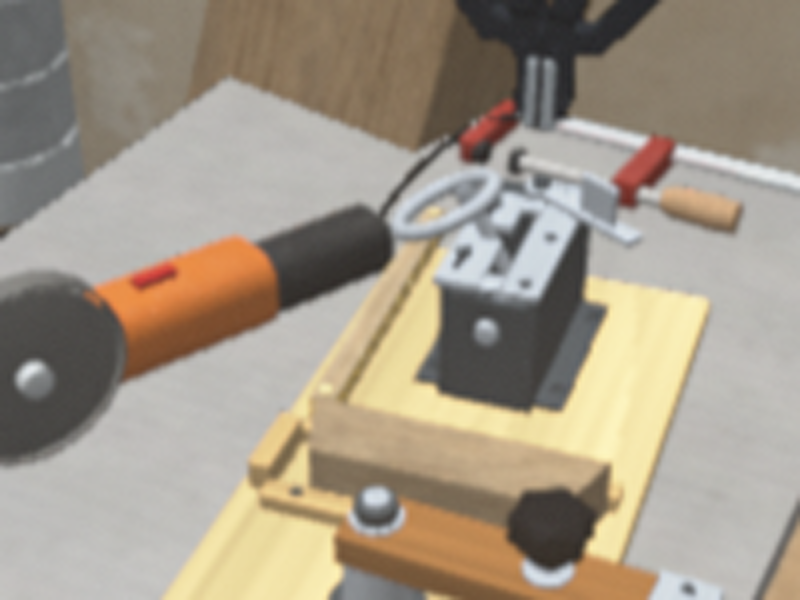

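```bash
python3 - <<'E'
from h import *
k=J(ray(cam("wrist"),(253,10),.122)); print(k, np.arctan2(-k[0],150-k[1])); sign_off()
E
```

```text
[-87.2351 151.8426 122.    ] 1.5919149032171256
the job is handed in; nothing more can be done
```

The hold-down is open and I have handed the job in, after about 28 s of the 58 s allowed. I did the steps in the order you asked:

- **Safety tab:** I pushed it aside to about 0.95–1.0 rad. A picture afterwards shows its free end well clear of the slot.
- **Spring bolt:** I hooked the eye and drew the bolt about 35 mm. The stem then leaned into the notch, which I had measured in the image at about 35.5 mm. When let go it eased forward and stayed, by my estimate at about 29–30 mm. Later pictures show the handle still leaning and the nose back inside the lock.
- **Swing arm:** I pushed it by the knob until it met its stop; the wrist force rose to about 22 N. The last picture shows it open, with the block and the folding rule looking undisturbed. The gripper was clear of everything.

Two checks disagreed:

- **Fingertips:** with the gripper shut, they stood about 20 mm behind the TCP, not 11 mm ahead as `tip_reach` says. I saw this in all three cameras and confirmed it by touching the lock's top, with about 15 N of finger force. I corrected the heights before pushing the tab.
- **Arm angle:** the knob's position in the last picture gives 1.59 rad, against a stop at 1.65. The knob was partly cut off at the edge of that picture, so I relied on the contact felt at the stop.

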